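Hang the cocoa-butter pots in the warming cabinet

TASK

Open the warming cabinet's roof shutter with its lift lever (lift it out of its notch, slide it all the way back and let it drop into the rear notch), and hang every lidded pot by its hoop handle on a hook of its own inside. Then close the shutter fully with the lever, which must drop back into the front notch. Do not bump the cabinet's frame with the gripper or with a held pot, and leave the other things on the island alone.

Things in the scene. Friction and masses are not known exactly. Their poses are not given: they have to be found in the camera images.
- cabinet: Fixed steel warming cabinet (the frame), 225 mm deep (x -125 to +100 mm of its frame), 290 wide (y), 163 high; origin on its underside, front at its -x, turned up to 0.15 rad. Roof opening over a chamber: x -113 to +45, y -128 to +128 mm in its frame; chamber floor at 6 mm, solid housing behind x = +45. The closed shutter's top is at 169 mm.
- gate: Fixed console at the cabinet's -y side (same frame and origin as the cabinet): y -146 to -214 mm, 157 mm high, with a notched rail along x at y = -203 mm, 8 mm thick, 190 mm high at most. Notches at x = -80 mm (front, shutter closed) and x = +80 mm (rear, shutter open).
- hook_1 (a point): Seat of hook 1 (the one at +y) in the chamber: where a handle's eye rests, 111 mm above the island, at x = 0, y = +70 mm of the cabinet, axes as the cabinet's. An 8 mm round bar comes from the rear wall, sloping down to a 12 mm level seat, and points to the cabinet's -x; its tip is turned up, 20 mm in front of the seat and 14 mm above it.
- hook_2 (a point): Seat of hook 2 (middle) in the chamber: where a handle's eye rests, 111 mm above the island, at x = 0, y = 0 mm of the cabinet, axes as the cabinet's. An 8 mm round bar comes from the rear wall, sloping down to a 12 mm level seat, and points to the cabinet's -x; its tip is turned up, 20 mm in front of the seat and 14 mm above it.
- hook_3 (a point): Seat of hook 3 (the one at -y, by the lever) in the chamber: where a handle's eye rests, 111 mm above the island, at x = 0, y = -70 mm of the cabinet, axes as the cabinet's. An 8 mm round bar comes from the rear wall, sloping down to a 12 mm level seat, and points to the cabinet's -x; its tip is turned up, 20 mm in front of the seat and 14 mm above it.
- shutter (a joint): Slide of the flat roof shutter (167 mm x 284 mm, 4 mm thick) along the cabinet's +x, away from the robot: 0 closed over the opening (as it starts), 0.16 fully open (end stop). Slight friction, 1 to 2 N. It can be moved only while its lever is lifted out of its notch.
- gate_lever (a joint): Height (m) of the lift lever, which rides upright on a tab of the shutter: 0 down, 0.035 fully lifted. Its side pin sits in the rail's front notch when the shutter is closed and in the rear notch when it is fully open; the pin clears the rail between them from 0.016 upwards. It falls by its own weight (0.12 kg) when let go.
- lever_grip (a point): Centre of the lever's upright round black knob, 26 mm in diameter and 32 mm tall (16 mm above and below this point); at y = -165 mm of the cabinet frame, 214 mm above the island when down; moves with the shutter and the lever. Axes as the cabinet's.
- pot_1_grip (a point): Centre of the square black grip (16 x 16 mm, 38 mm tall) on top of pot 1, a closed steel pot 56 mm in diameter and 34 mm high with a hoop handle; 136 mm high in all, 0.14 kg; this point is on its axis, 117 mm above its underside. Axes: z up the pot, y in the hoop's plane, x through the hoop. Either way round will do. Absent in some runs.
- pot_2_grip (a point): Centre of the square black grip (16 x 16 mm, 38 mm tall) on top of pot 2, a closed steel pot 56 mm in diameter and 34 mm high with a hoop handle; 136 mm high in all, 0.14 kg; this point is on its axis, 117 mm above its underside. Axes: z up the pot, y in the hoop's plane, x through the hoop. Either way round will do. Absent in some runs.
- pot_3_grip (a point): Centre of the square black grip (16 x 16 mm, 38 mm tall) on top of pot 3, a closed steel pot 56 mm in diameter and 34 mm high with a hoop handle; 136 mm high in all, 0.14 kg; this point is on its axis, 117 mm above its underside. Axes: z up the pot, y in the hoop's plane, x through the hoop. Either way round will do. Absent in some runs.
- pot_1_eye (a point): Inside top of the hoop handle of pot 1: underside of its 6 mm bar, 89 mm above the pot's underside on its axis; it rests on a hook's seat when hung. The hoop's window below it reaches down 55 mm to the lid, and is 44 mm wide, tapering to a shallow peak over the top 27 mm. Hung on a hook, the pot's underside is about 22 mm above the island. Axes as the grip's.
- pot_2_eye (a point): Inside top of the hoop handle of pot 2: underside of its 6 mm bar, 89 mm above the pot's underside on its axis; it rests on a hook's seat when hung. The hoop's window below it reaches down 55 mm to the lid, and is 44 mm wide, tapering to a shallow peak over the top 27 mm. Hung on a hook, the pot's underside is about 22 mm above the island. Axes as the grip's.
- pot_3_eye (a point): Inside top of the hoop handle of pot 3: underside of its 6 mm bar, 89 mm above the pot's underside on its axis; it rests on a hook's seat when hung. The hoop's window below it reaches down 55 mm to the lid, and is 44 mm wide, tapering to a shallow peak over the top 27 mm. Hung on a hook, the pot's underside is about 22 mm above the island. Axes as the grip's.
- pot_1: Pot 1 itself; origin at the centre of its underside.
- pot_2: Pot 2 itself; origin at the centre of its underside.
- pot_3: Pot 3 itself; origin at the centre of its underside.
- masking_tape: Bystander: roll of tape lying flat, 96 mm across, 25 mm high; origin at the centre of its underside.
- sugar_tin: Bystander: square tin 73 x 69 mm, 62 mm high; origin at the centre of its underside.
- kitchen_timer: Bystander: round timer 69 mm across, 46 mm high; origin at the centre of its underside.
Things that resemble listed ones, but are neither listed nor needed, are in the scene too. What is shaped like the pot_1 but purple is not meant. What is shaped like the pot_2 but red is not meant.

How it is judged:
By the outcome, as a careful person would: the job done as asked, in the order asked, and still so for the second after the job is handed in, with the robot touching nothing.
Of pot_1, pot_2, pot_3 only 2 to 3 are there at a start; the rules pass over those that are not, and their reading is None.
At some moment in a run one of pot_1, pot_2, pot_3 may be knocked a few centimetres aside while the robot is not near it.
It also fails if it takes over 210 s, if anything falls off the work surface, if the arm or the gripper's body presses on something with over 40 N, if the wrist force passes 120 N, or if a joint passes its speed limit or range.

ROBOT

A 6-joint arm with a two-finger parallel gripper is mounted at the origin on the work surface; the furniture and walls round the work are solid. World frame = base frame: x ahead of the robot, y to its left, z up, the work surface at z = 0. Lengths are in m, angles in rad, forces in N, time in s.
With the tool pointing down it reaches from about 0.35 to 1 m from the base axis. Payload 7.1 kg.
Tool frame: the origin (TCP) lies between the finger pads; the fingertips stand 22 mm ahead of it and the grasp point (between the pads) lies 3 mm ahead of it; z points along the fingers, y is the line along which they close (so a half turn about z gives the same grasp; the last joint's range is limited). The gripper opens to 85 mm and grips with 20 to 120 N. Pads are 22 mm wide; open, the fingers measure 114 mm over their backs; the gripper's body (76 mm by 85 mm) begins 54 mm behind the grasp point. The pads swing forward as they close: fully open they stand 13 mm farther back than shut.
Start: joints at [-1.199, 0.423, 1.63, -0, 1.089, -0.019], TCP at [0.238, -0.578, 0.253] pointing down, gripper open.
Joint ranges: [-3, 3], [-0.9, 2.11], [0.09, 2.58], [-1.31, 4.45], [0.11, 2.69], [-2.54, 2.54]. Speed limits (rad/s): [2.39, 2.39, 3.01, 3.14, 3.14, 3.14].

INTERFACE

Orientations are given as a rotation vector (axis times angle).
In Python, from rig import manip gives the robot as it stands. The module is installed in compiled form; this text tells all that it offers. Calls block until the motion is done:
- manip.move_to(position, orientation): joint-space move of the TCP to a pose.
- manip.servo_line(position, orientation=None, rate=0.15): straight line of the TCP; orientation=None keeps the orientation; rate is the mean speed in m/s.
- manip.set_joints(angles): joint-space move.
- manip.command_gripper(opening, f_grip=None): finger opening in m; f_grip is the grip in N (None keeps the last); returns when the fingers have stopped.
- manip.hold(seconds).
- manip.solve_ik(position, orientation): joint angles nearest the present ones, or None.
- manip.camera(name): name is "side" or "top" or "wrist"; returns a dict with "image" (420x560x3 uint8, red, green, blue), "fx", "fy", "cx", "cy" (pixels), "cam_to_world" (4x4, takes a point from camera to world coordinates); the wrist camera has in their place "mount" (4x4, takes a point from camera to tool coordinates, whose origin is the TCP and whose axes are the flange's). Camera axes: x right, y down, z forward; pixel columns grow to the right and rows downward; lengths in m; the calibration is good to about 2 mm. A picture is of the moment at which its call begins: read the wrist's pose just before it. There is no depth.
A pose or a line that the arm cannot do raises manip.IKError and nothing moves.
- manip.sign_off(): hands the job in; it is judged then, once.
Readings, each from a call of its own:
- manip.get_time(): time.
- manip.get_joint_positions(): joint angles.
- manip.get_joint_vel(): joint speeds.
- manip.get_tau(): joint torques, N m.
- manip.get_position(): TCP position.
- manip.get_ee_rot(): TCP orientation.
- manip.get_contact_force(): force on the tool from outside, world axes, zero at the start.
- manip.get_torque(): the same for the moment, N m.
- manip.get_width(): finger opening in m.
- manip.get_grip_force(): force on a finger pad.
Only numpy, scipy, OpenCV 4.12 (cv2) and the standard library are available. Lean on these libraries where they do the work, as an engineer would, in place of code of your own. Each camera call takes 0.05 s, during which the arm holds its last target. There are 200 camera calls.

## Working session

There is one attempt and no reset: what is moved stays moved. The work goes in short steps, each a Python script; the robot and the scene stay as the last script left them, time stands still between calls to the robot, and variables do not carry over. Pictures are saved under pics/ and viewed, at most 14 in all, crops included, and the job is handed in when it is done.

```bash
mkdir -p pics; cat > h.py <<'E'
from rig import manip as m
import numpy as np, cv2
from scipy.spatial.transform import Rotation as R
def save(name,fn,crop=None,scale=1):
    c=m.camera(name); im=c["image"]
    if crop: im=im[crop[1]:crop[3],crop[0]:crop[2]]
    im=cv2.resize(im,None,fx=scale,fy=scale,interpolation=cv2.INTER_CUBIC)
    cv2.imwrite(fn,cv2.cvtColor(im,cv2.COLOR_RGB2BGR)); return c
def onplane(c,u,v,z,T=None):
    T=c["cam_to_world"] if T is None else T
    d=T[:3,:3]@np.array([(u-c["cx"])/c["fx"],(v-c["cy"])/c["fy"],1]); o=T[:3,3]
    return o+d*(z-o[2])/d[2]
def proj(c,p,T=None):
    T=c["cam_to_world"] if T is None else T
    q=T[:3,:3].T@(np.array(p)-T[:3,3]); return q[0]/q[2]*c["fx"]+c["cx"],q[1]/q[2]*c["fy"]+c["cy"]
def ori(yaw): return (R.from_euler('z',yaw)*R.from_euler('x',np.pi)).as_rotvec() # tool x at yaw, y at yaw-90
E
python3 - <<'E'
from h import *
for n in("top","side"):
    c=save(n,f"pics/{n}0.png",None,1.42); print(n,c["fx"],c["cx"],c["cy"],np.round(c["cam_to_world"],3).tolist())
print(R.from_rotvec(m.get_ee_rot()).as_matrix().round(3),m.get_time(),m.camera("wrist")["mount"])
E
```

```text
top 394.4834508093063 279.5382045727491 211.04322050909855 [[-0.016, -0.996, 0.09, 0.388], [-1.0, 0.017, 0.008, -0.097], [-0.009, -0.09, -0.996, 1.247], [0.0, 0.0, 0.0, 1.0]]
side 443.8818910596091 278.8040701050058 209.2946252766195 [[0.128, 0.838, -0.531, 1.183], [0.992, -0.11, 0.065, -0.17], [-0.004, -0.535, -0.845, 1.213], [0.0, 0.0, 0.0, 1.0]]
[[ 0.925  0.381 -0.001]
 [ 0.381 -0.925  0.001]
 [ 0.    -0.001 -1.   ]] 0.1 [[-5.13011478e-04 -9.52348049e-01 -3.05013000e-01  7.86477475e-02]
 [ 9.99999865e-01 -5.13017977e-04 -8.01268773e-05 -2.61560142e-04]
 [-8.01684767e-05 -3.05013000e-01  9.52348184e-01 -1.21690747e-01]
 [ 0.00000000e+00  0.00000000e+00  0.00000000e+00  1.00000000e+00]]
```

View pics/top0.png

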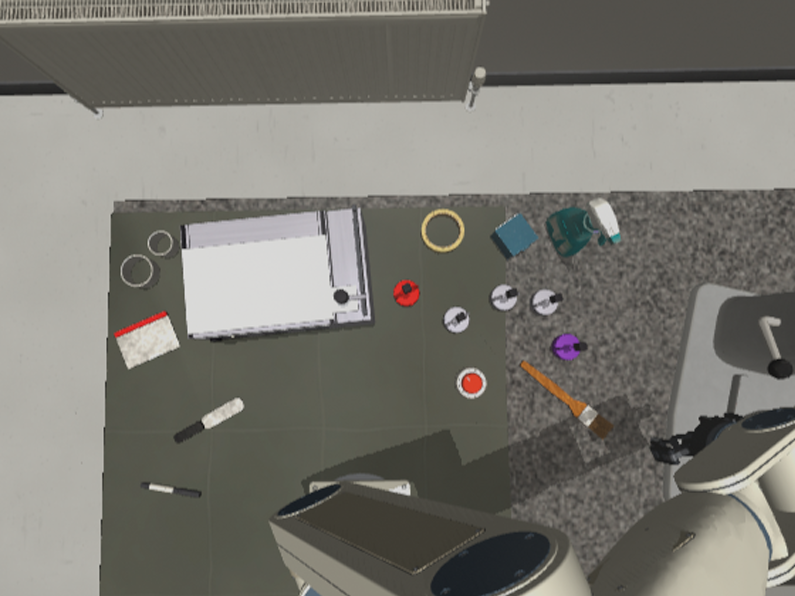

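View pics/side0.png

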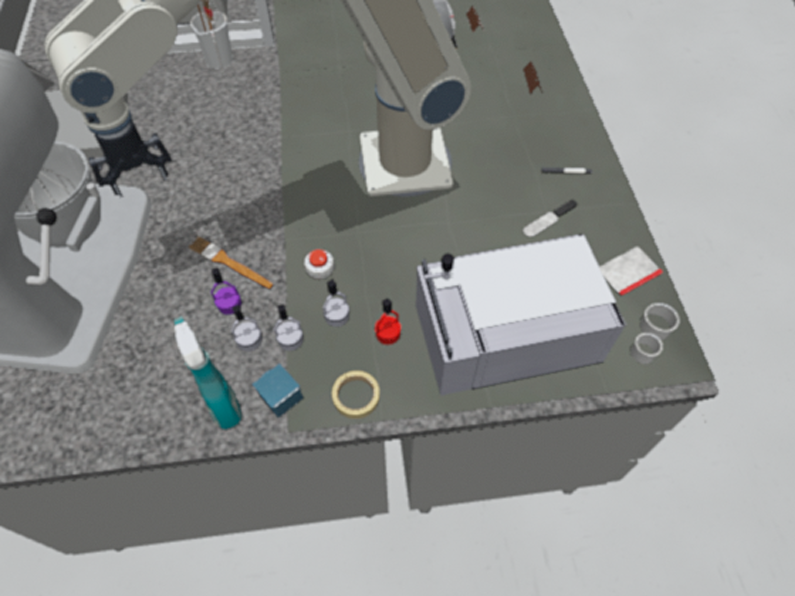

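Three grey pots in the top view at about (457,320), (504,297), (546,301) (in 1.42x pixels), red/purple decoys at (406,293)/(567,347); the cabinet is at the left, with the knob at (341,297). Enlarging.

```bash
python3 - <<'E'
from h import *
save("top","pics/cab.png",(120,140,275,250),5); save("top","pics/pots.png",(270,170,420,280),5)
E
```

```text
(no output)
```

View pics/cab.png

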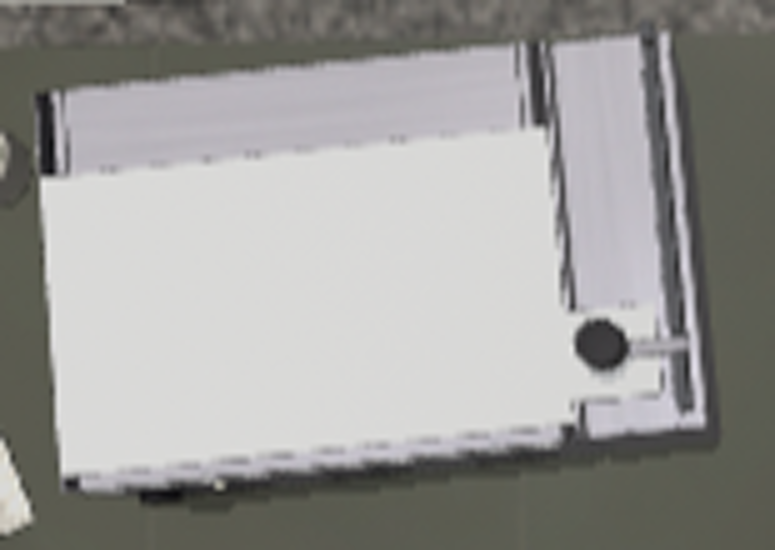

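View pics/pots.png

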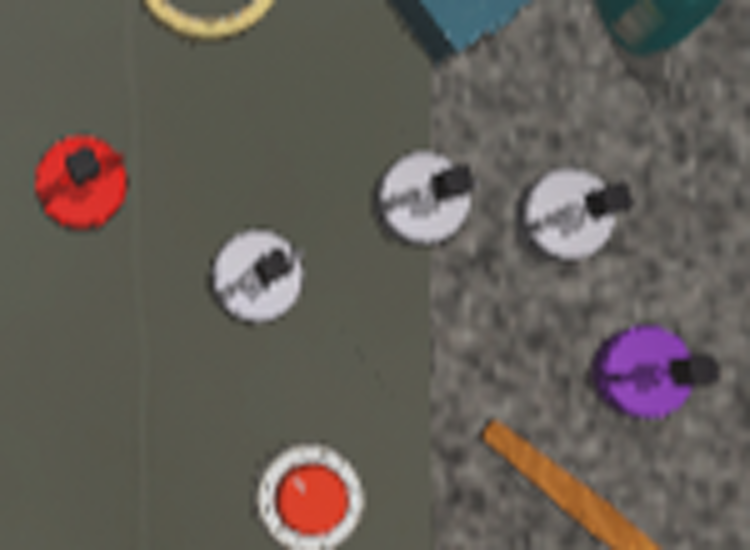

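```bash
cat > /tmp/f.py <<'E'
from h import *
from scipy.optimize import least_squares
c=m.camera("top")
f=lambda u,v:(120+u/5,140+v/5)
P=[((40,180),(None,.142,.169),167),((545,128),(None,-.142,.169),167),((575,425),(None,-.142,.169),0),((62,478),(None,.142,.169),0),((601,343),(-.08,-.165,.230),None),((38,92),(.1,.145,.163),None),((668,35),(.1,-.207,.19),None)]
def res(p,full=False):
    r=[]
    for (u,v),q,s in P:
        x=q[0] if q[0] is not None else p[3]+s/1000
        X=p[0]+np.cos(p[2])*x-np.sin(p[2])*q[1];Y=p[1]+np.sin(p[2])*x+np.cos(p[2])*q[1]
        a=onplane(c,*f(u,v),q[2]); r+=[a[0]-X,a[1]-Y]
    return np.array(r)
s=least_squares(res,[.65,.15,0,-.118],loss='soft_l1',f_scale=.002)
print(s.x.round(4)); print((res(s.x)*1000).round(1).reshape(-1,2))
g=lambda u,v:(270+u/5,170+v/5)
for a,b in [((273,266),(258,276)),((453,183),(425,198)),((609,200),(571,214)),((83,165),(81,183))]:
    print(onplane(c,*g(*a),.136).round(4),onplane(c,*g(*b),.034).round(4))
E
PYTHONPATH=. python3 /tmp/f.py
```

```text
Traceback (most recent call last):
  File "h.py", line 1, in <module>
    from rig import manip as m
ModuleNotFoundError: No module named 'rig'
```

```bash
PYTHONPATH=.:$PYTHONPATH python3 - < /tmp/f.py
```

```text
[ 0.5524  0.1835  0.0796 -0.1163]
[[-1.4  1.2]
 [ 0.2  3.5]
 [ 1.4  1.1]
 [-0.4 -0.7]
 [ 2.2 -0. ]
 [ 0.7 -1.3]
 [-8.2 -6. ]]
[ 0.4518 -0.2148  0.136 ] [ 0.4517 -0.2162  0.034 ]
[ 0.4971 -0.3176  0.136 ] [ 0.4981 -0.3203  0.034 ]
[ 0.4859 -0.4051  0.136 ] [ 0.4867 -0.4097  0.034 ]
[ 0.5109 -0.1088  0.136 ] [ 0.511  -0.1085  0.034 ]
```

```bash
cat >> h.py <<'E'
CX,CY,TH=.5524,.1835,.0796
def cab(x,y,z): return np.array([CX+np.cos(TH)*x-np.sin(TH)*y, CY+np.sin(TH)*x+np.cos(TH)*y, z])
def st(s=""): print(s,m.get_position().round(4) if hasattr(m.get_position(),'round') else m.get_position(),'F',np.round(m.get_contact_force(),1),'w',round(m.get_width(),4),'t',round(m.get_time(),1))
E
python3 - <<'E'
from h import *
o=ori(TH+np.pi/2)
m.command_gripper(.055,30)
m.move_to([.35,-.35,.38],o)
m.move_to(cab(-.08,-.165,.34),o); st()
T=np.eye(4);T[:3,:3]=R.from_rotvec(m.get_ee_rot()).as_matrix();T[:3,3]=m.get_position()
c=save("wrist","pics/w1.png",None,1.4); W=T@c["mount"]; np.save("/tmp/W1.npy",W)
for p in [(-.08,-.165,.230),(.045,-.128,.163),(-.125,-.214,.157),(.1,-.207,.19)]: print(np.array(proj(c,cab(*p),W))*1.4)
m.servo_line(cab(-.08,-.165,.211+.006)); st("down")
m.command_gripper(.02,30); m.hold(.3); st("grip")
c=save("top","pics/t2.png",(100,100,320,265),3.5)
E
```

```text
[0.4859 0.0118 0.34  ] F [ 0.1  0.  -0.6] w 0.0549 t 3.2
[389.40104112 298.84120014]
[563.49141923 219.97842289]
[333.07317393 328.12114972]
[641.59800951 336.32320053]
down [0.4864 0.0125 0.2177] F [0.4 0.1 0.4] w 0.055 t 4.3
grip [0.4882 0.0128 0.2184] F [6.9 1.6 0.7] w 0.0249 t 4.9
```

View pics/w1.png

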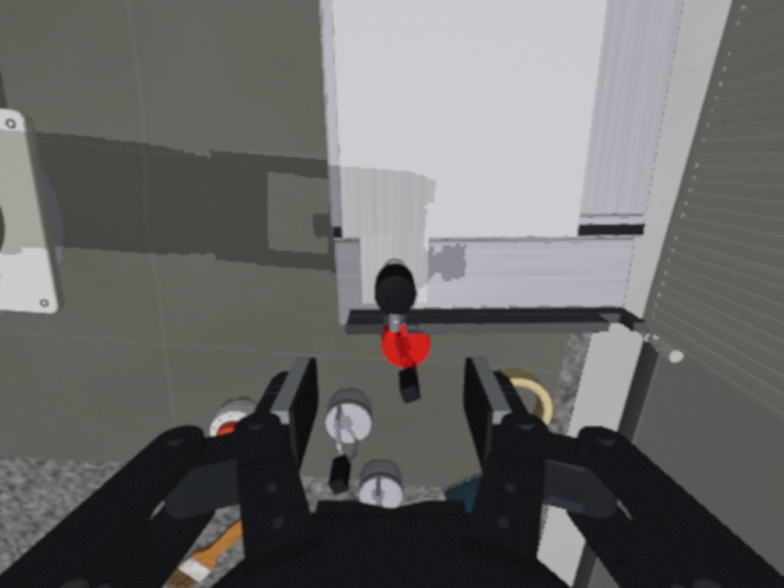

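The knob appears at (397,293) against the predicted (389,299), so the cabinet is about 3–4 mm further in +x and 2 mm in +y; the force agrees. Correcting, then opening.

```bash
sed -i 's/^CX,CY,TH=.*/CX,CY,TH=.5560,.1850,.0796/' h.py
python3 - <<'E'
from h import *
m.servo_line(cab(-.08,-.165,.217),rate=.02); m.hold(.3); st("null")
m.servo_line(cab(-.08,-.165,.247),rate=.05); st("lift")
m.servo_line(cab(.0,-.165,.247),rate=.08); st("mid")
m.servo_line(cab(.078,-.165,.247),rate=.08); st("rear")
m.servo_line(cab(.081,-.165,.247),rate=.02); m.hold(.3);st("rear+")
save("top","pics/t2.png",(100,100,320,265),3.5)
E
```

```text
null [0.4907 0.0132 0.2183] F [ 2.2 -6.6  5.7] w 0.0251 t 5.6
lift [0.4894 0.0131 0.2474] F [ 0.6 -6.4 -1.2] w 0.0252 t 6.4
mid [0.5698 0.0201 0.2472] F [ 1.5 -5.8 -0.7] w 0.0251 t 7.5
rear [0.647  0.0267 0.2472] F [ 1.3 -3.1 -1.5] w 0.025 t 8.7
rear+ [0.648  0.0268 0.2463] F [-5.8 -3.9 -2.1] w 0.025 t 9.2
```

View pics/t2.png

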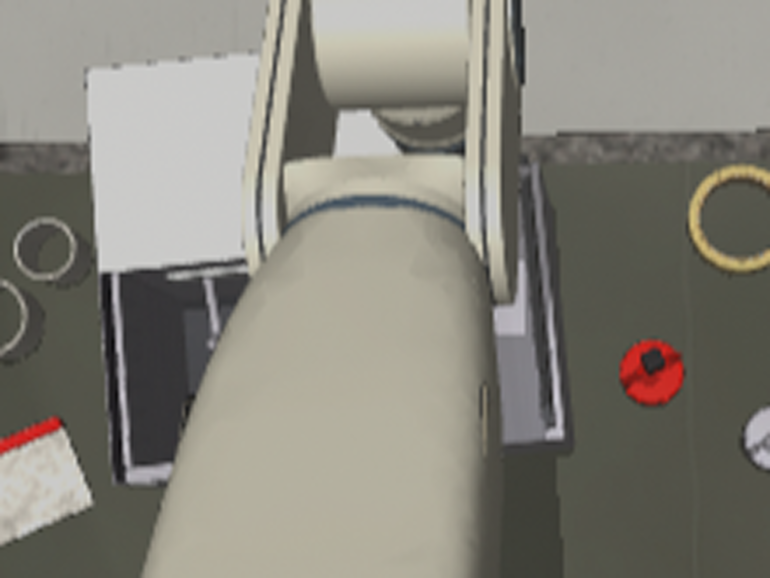

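Shutter is fully back (end stop felt, chamber and hook 1 visible). Dropping the lever and looking.

```bash
python3 - <<'E'
from h import *
m.servo_line(cab(.080,-.165,.217),rate=.05); m.hold(.2); st("low")
m.command_gripper(.05); m.hold(.3); st("rel")
m.servo_line(cab(.080,-.165,.33)); 
o=ori(TH+np.pi/2)
m.move_to([.45,-.30,.40],o); st()
T=np.eye(4);T[:3,:3]=R.from_rotvec(m.get_ee_rot()).as_matrix();T[:3,3]=m.get_position()
c=save("wrist","pics/w2.png",None,1.42); np.save("/tmp/W2.npy",T@c["mount"])
c=save("top","pics/t3.png",(120,110,270,220),5); np.save("/tmp/q.npy",[c['fx']])
save("side","pics/s3.png",(270,140,470,290),4)
E
```

```text
low [0.6481 0.0268 0.2183] F [-10.1  -4.4  11.1] w 0.0254 t 10.2
rel [0.6489 0.0269 0.2169] F [ 0.1  0.8 -0.7] w 0.0499 t 10.9
 [ 0.4505 -0.2994  0.3997] F [-0.2  0.1  0.4] w 0.0503 t 13.3
```

View pics/w2.png

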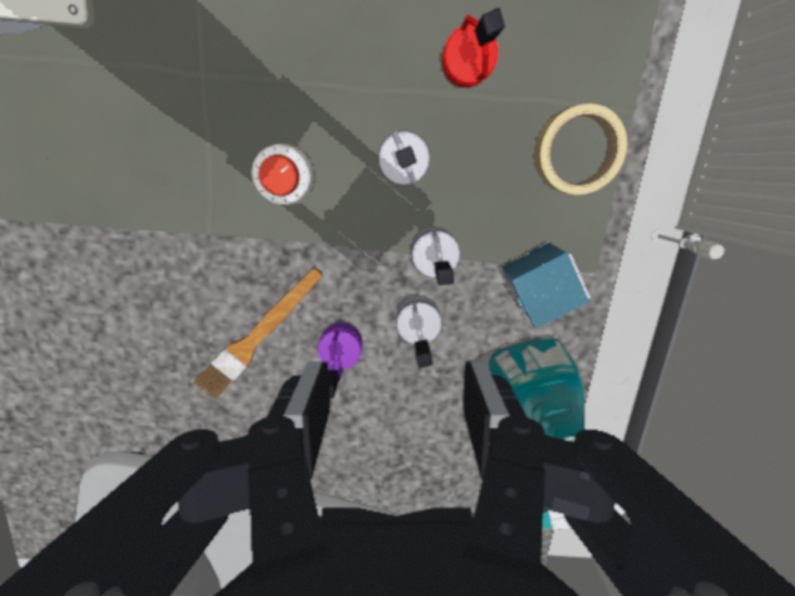

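View pics/t3.png

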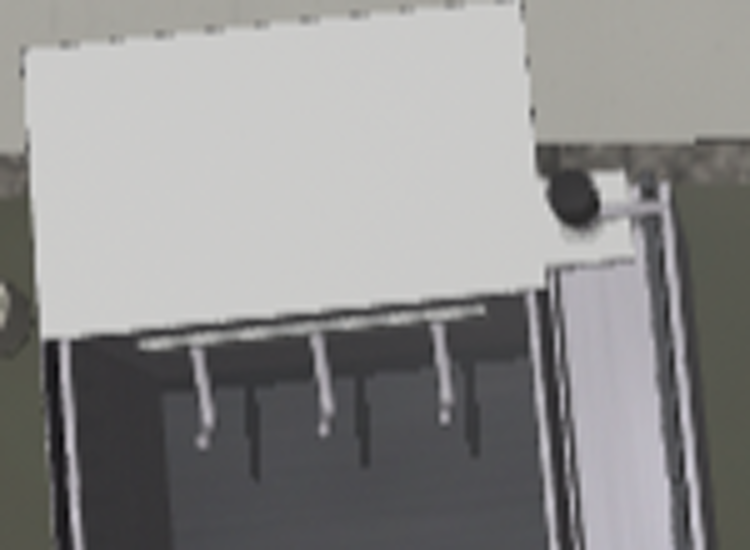

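```bash
python3 - <<'E'
from h import *
c=m.camera("top")
t=np.array([onplane(c,120+u/5,110+v/5,.125) for u,v in [(203,443),(324,430),(445,416)]])
k=onplane(c,120+574/5,110+197/5,.230)
print(t.round(4),k.round(4))
print([cab(-.02,y,.125).round(4) for y in (.07,0,-.07)],cab(.08,-.165,.23).round(4))
im=m.camera("wrist")["image"][80:270,250:345]
im=cv2.resize(im,None,fx=6,fy=6,interpolation=cv2.INTER_CUBIC)
im=np.hstack([im[:580],im[560:]]) if im.shape[0]>=1140 else im
cv2.imwrite("pics/w2c.png",cv2.cvtColor(im[:, :],cv2.COLOR_RGB2BGR)); print(im.shape)
E
```

```text
[[0.531  0.2526 0.125 ]
 [0.5374 0.183  0.125 ]
 [0.5443 0.1134 0.125 ]] [0.6445 0.0257 0.23  ]
[array([0.5305, 0.2532, 0.125 ]), array([0.5361, 0.1834, 0.125 ]), array([0.5416, 0.1136, 0.125 ])] [0.6489 0.0269 0.23  ]
(580, 1140, 3)
```

```bash
sed -i 's/^CX,CY,TH=.*/CX,CY,TH=.5568,.1850,.086/' h.py; python3 - <<'E'
import cv2
im=cv2.imread("pics/w2c.png"); cv2.imwrite("pics/w2d.png",cv2.resize(im,None,fx=.7,fy=.7))
E
```

```text
(no output)
```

View pics/w2d.png

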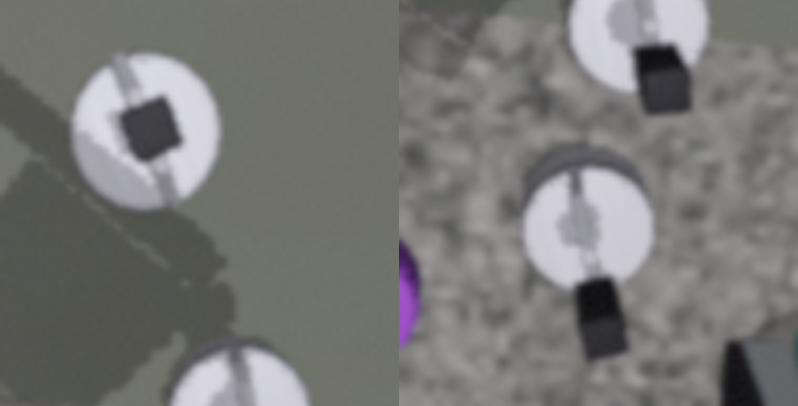

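```bash
cat >> h.py <<'E'
def lids():
    c=m.camera("top"); im=c["image"][185:290,290:420].astype(int)
    k=((im.min(2)>165)&(im.max(2)-im.min(2)<40)).astype(np.uint8)
    k=cv2.morphologyEx(k,cv2.MORPH_CLOSE,np.ones((5,5)))
    n,l,s,ce=cv2.connectedComponentsWithStats(k)
    return [(onplane(c,290+ce[i][0],185+ce[i][1],.034)[:2].round(4).tolist(),int(s[i][4])) for i in range(1,n) if s[i][4]>60]
E
python3 - <<'E'
from h import *
W=np.load("/tmp/W2.npy"); c=m.camera("wrist")
L=lambda u,v:(250+u/4.2,80+v/4.2)
Q=lambda u,v:(250+(u-399)/4.2,80+(v+392)/4.2)
P=lambda f,uv,z=.136: onplane(c,*f(*uv),z,W)
def ang(f,a,b,z=.136):
    d=P(f,b,z)-P(f,a,z); return round(float((np.arctan2(d[1],d[0])+np.pi/2)%np.pi),3)
print("A",P(L,(152,127)),P(L,(146,131),.034),ang(L,(165,97),(182,140)),ang(L,(120,113),(140,160)),ang(L,(122,65),(170,195),.06))
print("B",P(Q,(665,95)),ang(Q,(638,80),(645,113)),ang(Q,(645,113),(690,110))-1.57)
print("C",P(Q,(604,337)),P(Q,(589,228),.034),ang(Q,(580,327),(588,358)),ang(Q,(622,315),(628,347)),ang(Q,(588,358),(628,348))-1.57)
print(lids())
E
```

```text
A [ 0.45346477 -0.2147472   0.136     ] [ 0.45372854 -0.21466147  0.034     ] 0.487 0.503 0.456
B [ 0.49960538 -0.32113595  0.136     ] 0.311 0.1499999999999999
C [ 0.48867398 -0.4080855   0.136     ] [ 0.48898628 -0.40774342  0.034     ] 0.324 0.274 0.35199999999999987
[([0.4019, -0.3981], 2658), ([0.499, -0.3152], 119), ([0.4567, -0.207], 92)]
```

```bash
cat >> h.py <<'E'
def pick(x,y,yaw):
    o=ori(yaw); m.command_gripper(.05,40); m.move_to([x,y,.30],o)
    m.servo_line([x,y,.123],rate=.12); m.command_gripper(.01,40); m.hold(.2); st("grip")
    m.servo_line([x,y,.38],rate=.2); st("lifted")
def enter(yc):
    o=ori(TH); m.move_to(cab(-.068,yc,.38),o); m.hold(.2); st("above")
    m.servo_line(cab(-.068,yc,.172),rate=.12); m.hold(.2); st("in")
def hang(yc):
    m.servo_line(cab(0,yc,.172),rate=.05); m.hold(.2); st("over seat")
    m.servo_line(cab(0,yc,.147),rate=.03); m.hold(.2); st("seated")
E
python3 - <<'E'
from h import *
pick(.453,-.2147,.48); enter(.07)
save("side","pics/a1.png",(280,140,470,280),4)
E
```

```text
grip [ 0.4534 -0.2149  0.1235] F [ 0.3 -0.8  5.6] w 0.0157 t 17.2
lifted [ 0.4524 -0.2144  0.3788] F [-0.5 -0.5 -1.8] w 0.0155 t 18.7
above [0.4834 0.2482 0.38  ] F [ 0.1  0.6 -2.1] w 0.0156 t 20.6
in [0.4832 0.249  0.1724] F [-1.1 -0.  -1. ] w 0.0154 t 22.7
```

View pics/a1.png

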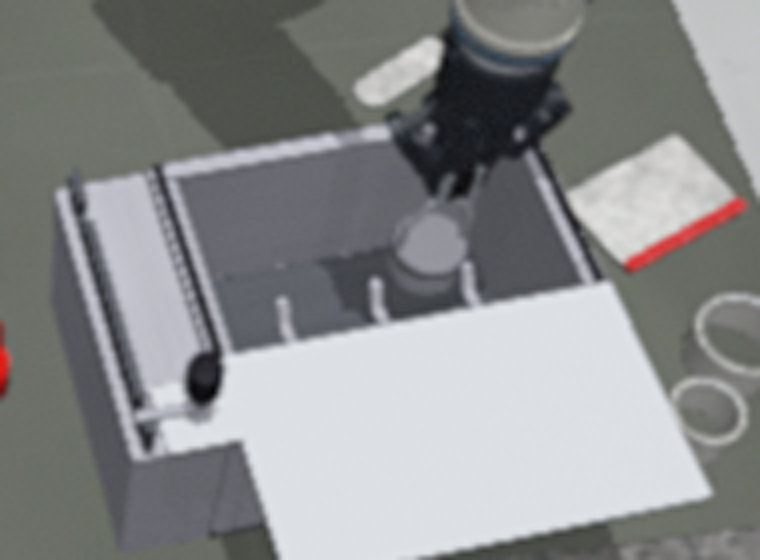

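Pot A is inside the chamber at (435,245), squarely before hook 1 (468,290). Hanging it.

```bash
cat >> h.py <<'E'
def letgo(yc):
    m.command_gripper(.034); m.hold(.3); st("released")
    m.servo_line(cab(0,yc,.36),rate=.12); st("up")
E
python3 - <<'E'
from h import *
hang(.07)
save("side","pics/a2.png",(340,150,450,240),6)
E
```

```text
over seat [0.5506 0.2548 0.172 ] F [-0.6 -0.1 -1.8] w 0.0154 t 24.4
seated [0.5509 0.2548 0.1471] F [ 0.4 -0.2 -2.5] w 0.0153 t 25.6
```

View pics/a2.png

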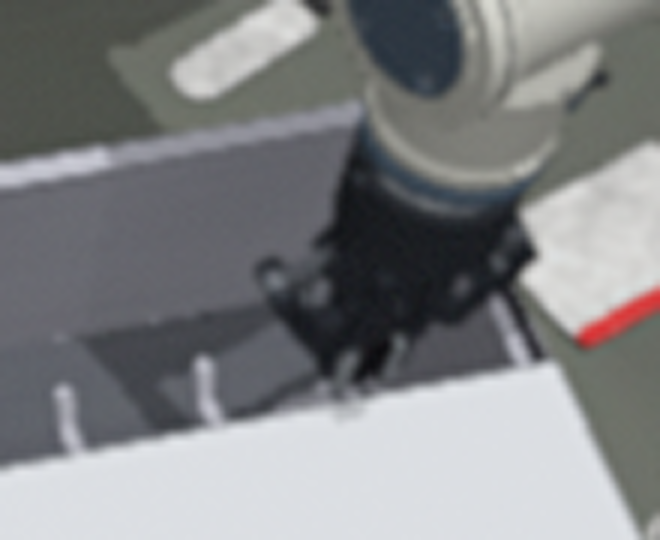

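```bash
cat >> h.py <<'E'
def settle(yc):
    for z in np.arange(.146,.139,-.001):
        m.servo_line(cab(0,yc,z),rate=.02); m.hold(.1); f=m.get_contact_force()[2]
        if f>1.0: break
    print("z",z,"fz",f); return f
E
python3 - <<'E'
from h import *
if settle(.07)>.5:
    letgo(.07); m.move_to([.40,-.1,.42],ori(TH)); 
    save("top","pics/t4.png",(130,140,250,235),6); save("top","pics/p4.png",(270,170,420,280),4)
E
```

```text
z 0.146 fz 4.806353215933179
released [0.5508 0.2547 0.1459] F [-0.5  0.4  1. ] w 0.0339 t 26.6
up [0.5506 0.2547 0.3592] F [ 0.2 -0.8  0.8] w 0.0341 t 28.6
```

View pics/t4.png

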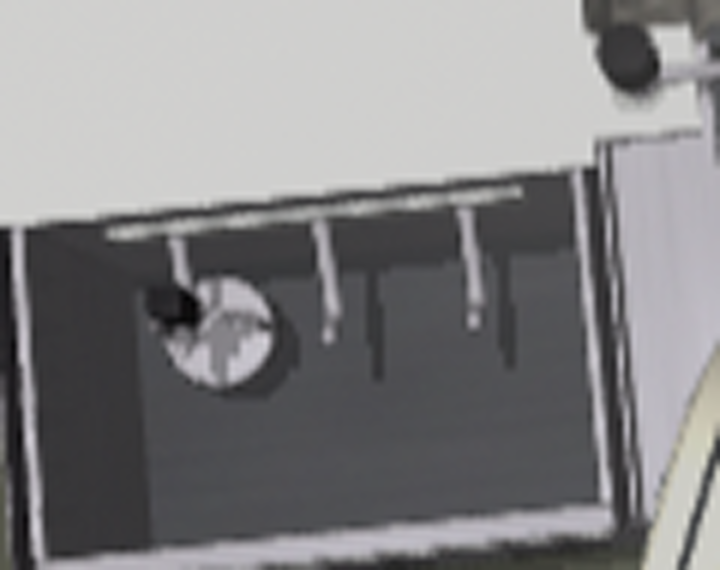

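Pot A hangs on hook 1 (grip at (172,303), lid (219,331) under it). Checking numerically whether B and C have moved since the first image.

```bash
cat >> h.py <<'E'
REF=cv2.resize(cv2.imread("pics/pots.png"),(150,110),interpolation=cv2.INTER_AREA)
PT={'B':(88,39,.4985,-.3200),'C':(117,41,.4875,-.4070)}
def track(k):
    c=m.camera("top"); im=cv2.cvtColor(c["image"],cv2.COLOR_RGB2BGR)
    u,v,x,y=PT[k]; t=REF[v-11:v+12,u-12:u+14]
    s=im[110:330,200:480]; r=cv2.matchTemplate(s,t,cv2.TM_CCOEFF_NORMED)
    out=[]
    for _ in range(3):
        _,b,_,(a,d)=cv2.minMaxLoc(r); U,V=200+a+12-270,110+d+11-170
        w=onplane(c,270+U,170+V,.05)-onplane(c,270+u,170+v,.05)
        out.append((round(b,3),(x+w[0]).round(4),(y+w[1]).round(4))); r[max(0,d-6):d+7,max(0,a-6):a+7]=-1
    return out
E
python3 - <<'E'
from h import *
print(track('B'),track('C'))
E
```

```text
[(0.999, np.float64(0.4985), np.float64(-0.32)), (0.821, np.float64(0.4424), np.float64(-0.3967)), (0.596, np.float64(0.677), np.float64(-0.5504))] [(0.92, np.float64(0.4451), np.float64(-0.3932)), (0.862, np.float64(0.5012), np.float64(-0.3195)), (0.707, np.float64(0.6768), np.float64(-0.5499))]
```

C was knocked to about (0.445, -0.395); B is unmoved. Picking B now, onto hook 2.

```bash
python3 - <<'E'
from h import *
pick(.4985,-.3200,.25); enter(0); hang(0)
if settle(0)>.5: letgo(0)
m.move_to([.40,-.27,.38],ori(TH+np.pi/2)); m.hold(.3); st()
T=np.eye(4);T[:3,:3]=R.from_rotvec(m.get_ee_rot()).as_matrix();T[:3,3]=m.get_position()
c=m.camera("wrist"); W=T@c["mount"]; np.save("/tmp/W3.npy",W)
u,v=map(int,proj(c,[.445,-.395,.07],W)); print(u,v)
x0,y0=max(0,u-50),max(0,v-40); print(x0,y0)
a=cv2.resize(c["image"][y0:y0+80,x0:x0+100],(800,640))[:590]
cv2.imwrite("pics/wC.png",cv2.cvtColor(a,cv2.COLOR_RGB2BGR))
E
```

```text
grip [ 0.4988 -0.3202  0.1235] F [-1.5  0.1  5.9] w 0.0156 t 33.8
lifted [ 0.498  -0.3196  0.3786] F [-0.8 -0.4 -1.3] w 0.0157 t 35.2
above [0.4894 0.1785 0.38  ] F [ 0.6 -0.3 -1.6] w 0.0153 t 37.2
in [0.4893 0.1792 0.1724] F [ 0.4 -0.6 -1.4] w 0.0154 t 39.3
over seat [0.5567 0.185  0.1721] F [-0.5  0.  -1.9] w 0.0159 t 41.0
seated [0.5569 0.185  0.1471] F [-0.3  0.6 -2.3] w 0.0154 t 42.2
z 0.146 fz 5.591196107838797
released [0.5568 0.185  0.1459] F [0.  0.1 0.5] w 0.0341 t 43.2
up [0.5565 0.1849 0.3592] F [ 0.2  0.3 -0.3] w 0.0341 t 45.1
 [ 0.4002 -0.2698  0.3799] F [-0.1 -0.3  1.1] w 0.0341 t 47.5
299 250
249 210
```

View pics/wC.png

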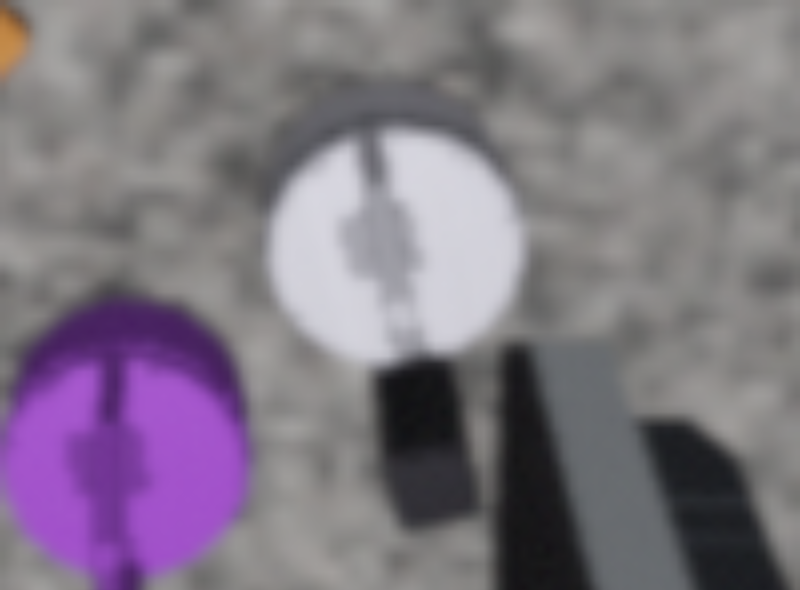

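Pot C's lid is at (397,245) in the crop and its grip top at (432,487); the purple pot is at (125,465), clear of it.

```bash
python3 - <<'E'
from h import *
W=np.load("/tmp/W3.npy"); c=m.camera("wrist")
P=lambda u,v,z=.136: onplane(c,249+u/8,210+v/8,z,W)
def ang(a,b):
    d=P(*b)-P(*a); return (np.arctan2(d[1],d[0])+np.pi/2)%np.pi
l=P(397,245,.034);g=P(432,487);pu=P(125,465,.034)
print(l,g,pu,ang((388,460),(408,530)),ang((462,445),(478,512)),ang((408,530),(478,512))-np.pi/2)
print(track('C')[:1],track('B')[:1])
E
```

```text
[ 0.44572442 -0.39388665  0.034     ] [ 0.44530688 -0.39476216  0.136     ] [ 0.39119989 -0.45184448  0.034     ] 0.3536231055782575 0.3238001839866793 0.3705871886104495
[(0.707, np.float64(0.6768), np.float64(-0.5499))] [(0.596, np.float64(0.677), np.float64(-0.5504))]
```

```bash
python3 - <<'E'
from h import *
pick(.4452,-.3943,.35); enter(-.07); hang(-.07)
if settle(-.07)>.5: letgo(-.07)
m.move_to([.40,-.1,.42],ori(TH)); m.hold(.5)
c=save("top","pics/t5.png",(130,140,250,235),6); st()
E
```

```text
grip [ 0.4455 -0.3946  0.1234] F [ 0.3 -0.3  4.9] w 0.0152 t 51.4
lifted [ 0.4447 -0.3939  0.3786] F [-0.1  0.2 -1.7] w 0.0152 t 52.8
above [0.4953 0.1088 0.38  ] F [ 0.  -0.  -1.1] w 0.0153 t 54.8
in [0.4953 0.1094 0.1724] F [ 0.6  0.3 -1. ] w 0.0153 t 56.9
over seat [0.5627 0.1153 0.172 ] F [ 0.1  0.8 -1.5] w 0.0153 t 58.6
seated [0.5629 0.1156 0.1478] F [-3.8  0.3  8.1] w 0.0151 t 59.8
z 0.146 fz 15.166692258872324
released [0.5628 0.1152 0.1459] F [ 0.6  0.4 -0.4] w 0.0339 t 60.8
up [0.5625 0.1152 0.3592] F [ 0.3 -0.   0.6] w 0.0342 t 62.7
 [ 0.4001 -0.0999  0.4199] F [-0.  -0.6  0.2] w 0.0336 t 64.3
```

View pics/t5.png

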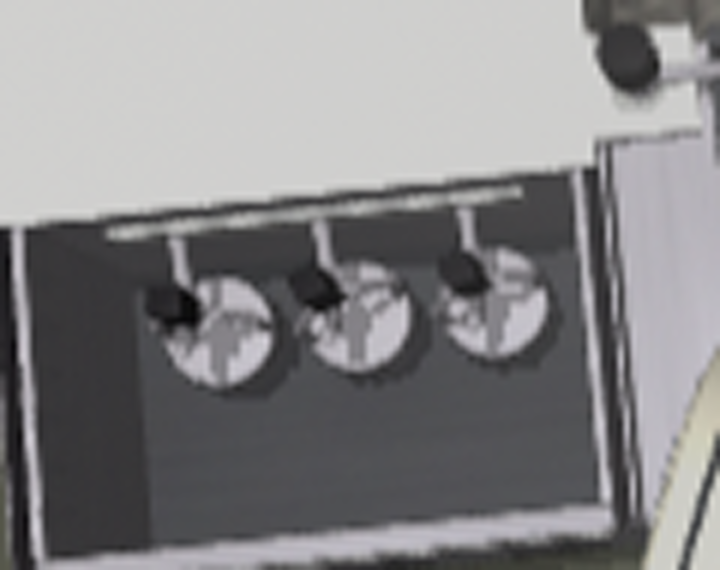

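All three hang evenly (grips at (172,303), (318,287), (463,272)). Closing the shutter.

```bash
python3 - <<'E'
from h import *
o=ori(.083+np.pi/2); q=np.array([.6489,.0269,0]); d=np.array([-.9963,-.0860,0])
Z=lambda s,z:q+d*s+[0,0,z]
m.command_gripper(.055,30)
m.move_to(Z(0,.36),o); m.servo_line(Z(0,.217)); m.command_gripper(.02,30); m.hold(.2); st("grip")
m.servo_line(Z(0,.247),rate=.05); st("lift")
m.servo_line(Z(.08,.247),rate=.06); st("mid")
m.servo_line(Z(.157,.247),rate=.06); st("front")
m.servo_line(Z(.161,.247),rate=.02); m.hold(.3); st("front+")
m.servo_line(Z(.1598,.228),rate=.04); m.hold(.2); st("drop1")
m.servo_line(Z(.1598,.218),rate=.04); m.hold(.2); st("drop2")
m.command_gripper(.05); m.hold(.4); st("rel")
m.servo_line(Z(.16,.34)); m.move_to([.35,-.35,.40],o); m.hold(.5)
c=save("top","pics/end.png",(120,140,275,250),5); save("side","pics/end_s.png",(280,150,400,240),6)
a=cv2.imread("pics/cab.png").astype(int);b=cv2.imread("pics/end.png").astype(int)
e=(abs(a-b).max(2)>40)[:, :720]; print("changed px",e.sum(), np.argwhere(e).mean(0) if e.any() else "")
b1=b[300:390,560:650].min(2); ys,xs=np.where(b1<70); a1=a[300:390,560:650].min(2); ya,xa=np.where(a1<70)
print("knob now",xs.mean()+560,ys.mean()+300,len(xs),"start",xa.mean()+560,ya.mean()+300,len(xa))
E
```

```text
grip [0.6481 0.0268 0.2182] F [-6.2 -0.1  6.8] w 0.0251 t 67.5
lift [0.6481 0.0268 0.2475] F [-6.1 -1.  -1.8] w 0.025 t 68.2
mid [0.569  0.02   0.2467] F [-0.8 -1.8 -0.7] w 0.0249 t 69.7
front [0.4922 0.0133 0.2468] F [-0.5 -4.4 -0.9] w 0.0251 t 71.1
front+ [0.4885 0.013  0.247 ] F [ 1.9 -4.5  0.3] w 0.0251 t 71.8
drop1 [0.4892 0.0131 0.2271] F [-1.3 -6.4 -0.7] w 0.0249 t 72.6
drop2 [0.4903 0.0132 0.2182] F [ 1.3 -5.1  4.8] w 0.0252 t 73.2
rel [0.4897 0.0132 0.218 ] F [ 0.1  0.4 -0.3] w 0.0503 t 74.0
changed px 1782 [362.70707071 420.33838384]
knob now 600.8328393598104 341.0320094842916 1687 start 601.5072463768116 344.36289855072465 1725
```

```bash
python3 - <<'E'
import cv2,numpy as np
a=cv2.imread("pics/cab.png",0).astype(float);b=cv2.imread("pics/end.png",0).astype(float)
def sh(y0,y1,x0,x1):
    (dx,dy),r=cv2.phaseCorrelate(a[y0:y1,x0:x1],b[y0:y1,x0:x1],cv2.createHanningWindow((x1-x0,y1-y0),cv2.CV_64F)); return round(dx,2),round(dy,2),round(r,2)
print("knob",sh(300,390,560,650),"rear edge",sh(100,200,100,560),"tab",sh(290,330,570,660),"front edge",sh(410,500,70,560),"cab fixed",sh(30,130,30,540),"tabfront",sh(370,440,575,665))
for x in (600,640): print(x,a[295:330:3,x].astype(int),b[295:330:3,x].astype(int)); print(a[375:435:4,x].astype(int),b[375:435:4,x].astype(int))
for x in (150,300): print(x,a[130:190:3,x].astype(int),b[130:190:3,x].astype(int))
e=(abs(a-b)>30).astype(np.uint8); n,l,s,ce=cv2.connectedComponentsWithStats(e); print([q.tolist() for q in s[1:] if q[4]>40])
E
```

```text
knob (0.26, -0.03, 0.38) rear edge (-80.0, 4.96, 0.32) tab (0.22, -0.14, 0.66) front edge (0.0, 0.07, 0.84) cab fixed (-0.07, -0.0, 0.88) tabfront (-0.03, 0.05, 0.83)
600 [ 65 101   4  21  41  63  75  73  47  19  10   3] [64 96  4 19 37 55 57 43 26 18 11  3]
[ 81  68  43  14 216 195 168 167 197 198 197 197 198 199 192] [ 92  69  43  14 202 193 190 192 192 192 192 192 193 193 187]
640 [48 75  1  5  9 14 17 19 18 15 10  2] [46 68  0  4  9 14 17 18 18 15  9  2]
[ 31  23  14   4 198 182 184 196 195 196 196 197 196 187 153] [ 30  22  13   4 204 195 189 190 191 192 192 193 191 182 150]
150 [184 184 184 182 180 180 180 181 182 183 178 179 188 203 216 218 216 215
 215 216] [179 179 179 177 176 175 176 176 176 179 185 194 203 209 211 211 210 211
 211 210]
300 [182 181 182 183 183 176 176 186 202 215 217 216 216 216 216 216 215 216
 216 215] [178 177 178 178 178 185 196 206 211 211 211 210 210 210 210 210 210 210
 210 211]
[[533, 119, 15, 11, 119], [42, 169, 27, 10, 203], [676, 331, 10, 8, 60], [664, 346, 15, 7, 72], [586, 356, 38, 16, 247], [612, 391, 17, 9, 101], [578, 397, 7, 8, 46], [566, 417, 10, 9, 73], [532, 421, 14, 8, 82], [482, 426, 21, 9, 126], [432, 430, 23, 10, 167], [387, 437, 21, 7, 121], [343, 442, 14, 7, 80], [294, 447, 15, 7, 91], [242, 451, 15, 9, 92], [192, 456, 21, 9, 153], [142, 461, 24, 9, 179], [100, 466, 18, 9, 124], [61, 472, 17, 9, 132]]
```

The shutter rests about 2 mm short of its starting position (notch play). Re-lifting and pressing it onto the closed stop.

```bash
cat > close2.py <<'E'
from h import *
o=ori(.083+np.pi/2); q=np.array([.6489,.0269,0]); d=np.array([-.9963,-.0860,0])
Z=lambda s,z:q+d*s+[0,0,z]
m.command_gripper(.055,30)
m.move_to(Z(.16,.34),o); m.servo_line(Z(.16,.217)); m.command_gripper(.02,30); m.hold(.2); st("grip")
m.servo_line(Z(.16,.243),rate=.05); st("lift")
for s in np.arange(.161,.169,.001):
    m.servo_line(Z(s,.243),rate=.02); m.hold(.15); f=m.get_contact_force()[0]
    if f>7: break
print("s",s); st("pushed")
m.servo_line(Z(s,.228),rate=.04); m.hold(.2); st("drop1")
m.servo_line(Z(s,.218),rate=.04); m.hold(.3); st("drop2")
m.command_gripper(.05); m.hold(.4); st("rel")
m.servo_line(Z(.16,.34)); m.move_to([.35,-.35,.40],o); m.hold(.5)
save("top","pics/end2.png",(120,140,275,250),5)
a=cv2.imread("pics/cab.png",0).astype(float);b=cv2.imread("pics/end2.png",0).astype(float)
for x in (150,300): print(x,a[130:190:3,x].astype(int),b[130:190:3,x].astype(int))
e=(abs(a-b)>30).astype(np.uint8); n,l,s,ce=cv2.connectedComponentsWithStats(e); print([q.tolist() for q in s[1:] if q[4]>40])
b1=b[300:390,560:650]; ys,xs=np.where(b1<70); a1=a[300:390,560:650]; ya,xa=np.where(a1<70)
print("knob",xs.mean(),ys.mean(),"start",xa.mean(),ya.mean())
E
python3 - < close2.py
```

```text
grip [0.4901 0.0131 0.2179] F [-1.3 -0.3  7.3] w 0.0254 t 80.2
lift [0.4896 0.0131 0.2431] F [ 0.7 -0.9 -0.8] w 0.0247 t 80.9
s 0.163
pushed [0.4883 0.013  0.2438] F [ 8.1 -0.2 -0.6] w 0.0249 t 82.1
drop1 [0.4882 0.013  0.2287] F [ 7.6  0.2 -0.9] w 0.0252 t 82.8
drop2 [0.4883 0.013  0.2187] F [ 7.5  0.1 -1.4] w 0.0251 t 83.5
rel [0.4865 0.0129 0.218 ] F [-0.2  1.5  0.3] w 0.0497 t 84.3
150 [184 184 184 182 180 180 180 181 182 183 178 179 188 203 216 218 216 215
 215 216] [179 179 179 178 176 175 176 176 177 178 174 175 183 199 211 212 211 211
 211 210]
300 [182 181 182 183 183 176 176 186 202 215 217 216 216 216 216 216 215 216
 216 215] [178 177 178 179 178 172 172 181 197 210 212 210 210 210 210 210 210 210
 210 210]
[]
knob 41.399313501144164 44.28775743707094 start 41.507246376811594 44.36289855072464
```

```bash
python3 -c "
from h import *
print(m.sign_off(), m.get_time())"
```

```text
the job is handed in; nothing more can be done
the job is handed in; nothing more can be done
```

The job is handed in: all three pots hang on their own hooks, the shutter is back at its starting closed position, and the lever is down in the front notch. The first close stopped about 2 mm short, so I lifted the lever again and pushed the shutter onto its stop.

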